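Slide the specimen carrier under the drag springs

ROBOT

A 6-joint arm with a two-finger parallel gripper is mounted at the origin on the work surface. World frame = base frame: x ahead of the robot, y to its left, z up, the work surface at z = 0. Lengths are in m, angles in rad, forces in N, time in s.
With the tool pointing down it reaches from about 0.3 to 0.85 m from the base axis. Payload 5.4 kg.
Tool frame: the origin (TCP) lies midway between the tips of the shut fingers; the grasp point (between the pads) lies 19 mm behind it; z points along the fingers, y is the line along which they close (so a half turn about z gives the same grasp; the last joint's range is limited). The gripper opens to 85 mm and grips with 20 to 120 N. Pads are 22 mm wide; open, the fingers measure 114 mm over their backs; the gripper's body (76 mm by 85 mm) begins 54 mm behind the grasp point. The pads swing forward as they close: fully open they stand 13 mm farther back than shut.
Start: joints at [-1.34, 0.158, 1.597, -0, 1.386, -0.21], TCP at [0.245, -0.52, 0.231] pointing down, gripper open.
Joint ranges: [-2.91, 2.91], [-0.94, 2.29], [0.18, 2.7], [-1.29, 4.43], [0.17, 2.64], [-3, 3]. Speed limits (rad/s): [2.57, 2.57, 3.14, 3.14, 3.14, 3.14].

INTERFACE

Orientations are given as a unit quaternion [x, y, z, w].
In Python, from rig import * gives the robot as it stands.
- The arm moves only by the tool servo_tool, never from a script. Its argument "motion" is a list that holds one entry, the list of rows, each a list of 6 numbers: the shift along the tool's x, y, z in units of 50 mm (1.0 is 50 mm), then the turn, a rotation vector about the tool's x, y, z in units of 10 degrees (1.0 is 10 degrees). A call has 1 to 20 rows; each row shifts and turns the commanded pose from where the row before left it, along the tool's axes as they then stand; what a row does not reach is not made up. A row lasts 1/8 s, in which the tool goes at most 62.5 mm and 10.7 degrees, less where a joint would pass 70% of its speed; a pose out of reach is approached as far as the arm can. A call is refused whole if a number of a shift passes 1 or a number of a turn 1, either way. A call with a gripper value outside its range is refused whole. "gripper" is the finger opening in mm, from 0 to 85.4, set as the call begins (left out, the last holds). The fingers move at their own pace and stop on an object; "newtons" is the grip in N (left out, the last holds). Time passes only in rows, so rows that do not move let the fingers close. It gives the time, the measured TCP pose, the force, the opening and the grip force at its end, in the units of the state.
- get_obs(): the state, without advancing time (a new reading comes with each control period).
- read_camera(name): name is "scene" or "top"; returns a dict with "frame" (420x560x3 uint8, blue, green, red), "fx", "fy", "cx", "cy" (pixels), "D" ([k1, k2, p1, p2, k3] as OpenCV has them; the pictures are not rectified), "R" (3x3) and "t" (3): a world point X has camera coordinates R X + t. Camera axes: x right, y down, z forward; pixel columns grow to the right and rows downward; lengths in m; the calibration is good to about 2 mm. A picture is of the moment at which its call begins. There is no depth.
- job_done(): hands the job in; it is judged then, once.
Trained networks look in a picture, given as the dict that the camera call returned (one of the last four; its "shot" number tells which), for a name from the list of things; names that differ only in an ending like _2 or _b are one class to them, and where a whole thing is asked for, a point or a joint stands for the part that bears it (a point fixed in the world has none). Each returns a list of dicts, best first, with "confidence" (0 to 1); they miss things now and then, are a little off and sometimes report something else, mostly with a low value. They report only what shows in the picture. A call takes as long as a camera call. They do not tell look-alikes from the thing itself.
- recognise(picture, label): "rect" ([left, top, right, bottom] in pixels, round what is visible of it).
The state is a dict: "time": time; "joint_positions": joint angles; "dq": joint speeds; "joint_efforts": joint torques, N m; "eef_pos": TCP position; "ee_rot": TCP orientation; "contact_force": force on the tool from outside, world axes, zero at the start; "wrist_torque": the same for the moment, N m; "gripper_width": opening from 0.0 (shut) to 1.0 (fully open); "grip_force": force on a finger pad.
Only numpy, scipy, OpenCV 4.12 (cv2) and the standard library are available. Lean on these libraries where they do the work, as an engineer would, in place of code of your own. Each camera call takes 0.05 s, during which the arm holds its last target. There are 200 camera calls.

TASK

Load the specimen carrier into the test station: with the fingertips press the white carrier down hard on its sprung lifter plate, keep it pressed and push it along the channel, below the yellow bars and the two copper leaf springs, until it is fully home against the red end stop and the lifter has popped up behind it; then take the hand clear. Only press and push the carrier, never pick it up, and leave the other things on the bench where they are.

Things in the scene. Friction and masses are not known exactly. Their poses are not given: they have to be found in the camera images.
- station: grey/aluminium loading station fixed to the bench, 280 x 140 mm; origin on the bench. The carrier slides along its +x; z up. Channel 108 mm wide (y -54 to 54) between walls 55 mm high. Channel bottom: dark steel lifter plate from x = -139 to -1 mm, then fixed floor 30 mm above the bench from x = 0 to the red stop at x = 118. Open above the middle; spring blocks on the walls 69 mm high
- gate (a point): point midway between the two yellow hold-down bars, at the height of their undersides (43 mm above the bench), station x = 11 mm. The bars span station x = 2 to 20 mm and |y| = 34 to 54 mm, tops at 55 mm; the 68 mm between them is open for the fingers
- stop_face (a point): middle of the red end stop's face at the channel floor, station x = 118 mm, z = 30 mm; the stop rises to 52 mm
- carrier: white plate 110 (x) x 104 (y) x 10 mm, about 0.25 kg, loose in the channel (2 mm play each side), at first on the raised lifter; origin under its centre, +x its leading end, along station +x. Its underside is 39 mm above the bench when raised: its front edge then hits the yellow bars. Fully pressed, 31 mm: its top (41 mm) passes 2 mm below them. Home: origin at station x = 63, z = 30 mm
- rib (a point): middle of the top of the orange thumb rib on the carrier (carrier x = 10, z = 24 mm). The rib spans carrier x = 5 to 15 mm and y = -24 to 24 mm, 14 mm above the plate. Push it forward from behind while pressing: takes some 10 to 25 N along the channel. The teal specimen lies ahead of it
- press_pad (a point): point on the carrier's black pressing pad behind the rib, on the centre line, 20 mm behind the rib's rear face (carrier x = -15, z = 10 mm). The pad is flat, carrier x = -53 to 1 mm, y = -30 to 30 mm
- lifter (a joint): sprung lifter plate, metres pressed down: 0 up, 0.008 fully down (1 mm above the fixed floor). Gives at about 8 N of pressing, needs about 13 N to go right down. It springs up behind the carrier once the carrier's rear end has left it (carrier origin beyond station x = 55 mm) and blocks the way back
- leaf_left (a joint): copper leaf spring on the station's +y side, rad: 0 at rest, about 0.07 with the carrier's edge under it. It slopes down from station x = 26 to its tip at 86 mm, |y| = 37 to 51 mm, and presses on the carrier's edge with about 4 N
- leaf_right (a joint): the same leaf spring on the station's -y side
- spare_ring: bystander: loose steel ring, 60 mm across, 12 mm high, lying flat beside the station; origin under its centre
- lint_brush: bystander: small hand brush lying on the bench beside the station; origin near its middle, handle towards its -x
- oil_jar: bystander: jar 44 mm across, 75 mm high, blue cap; origin under its centre
- gauge_case: bystander: black instrument case 90 x 150 x 30 mm with a red catch; origin under its centre
- bobbin: bystander: white plastic bobbin, 40 mm across, 45 mm high; origin under its centre
- screwdriver: bystander: screwdriver lying on the bench; origin near its middle, handle towards its -x
- clamp_weight: bystander: brass block 45 x 45 x 40 mm; origin under its centre
There are look-alikes about, which are no part of the job. There is more than one size of the carrier; the job needs the largest.

How it is judged:
On the way, in this order (a step that is already met when the one before it is completed fails the run):
1. the carrier is pressed down on the lifter, still in front of the yellow bars (value of joint lifter above 0.0055 m and x of carrier in the frame of station below -0.045 m), for 0.1 s.
2. held down, it slides under the leaf springs (value of joint lifter above 0.003 m and x of carrier in the frame of station above 0.025 m and value of joint each of leaf_left, leaf_right above 0.01 rad), for 0.02 s.
At the end, for the whole second after the job is handed in: carrier's origin beyond station x = 58 mm (within 5 mm of the stop), under 3.5 mm above the fixed floor, tilt under 0.04 rad, still; both leaf springs lifted over 0.02 rad; lifter up behind it (under 1.5 mm down); bystanders within 20 mm of their starts (x of carrier in the frame of station above 0.058 m and z of carrier in the frame of station below 0.0335 m and angle between carrier's own z axis and vertical below 0.04 rad and value of joint lifter below 0.0015 m and value of joint each of leaf_left, leaf_right above 0.02 rad and linear speed of carrier below 0.01 m/s and not (distance of spare_ring from where it was at the start of the episode above 0.02 m) and not (distance of lint_brush from where it was at the start of the episode above 0.02 m) and not (distance of oil_jar from where it was at the start of the episode above 0.02 m) and not (distance of gauge_case from where it was at the start of the episode above 0.02 m) and not (distance of bobbin from where it was at the start of the episode above 0.02 m) and not (distance of screwdriver from where it was at the start of the episode above 0.02 m) and not (distance of clamp_weight from where it was at the start of the episode above 0.02 m)); the robot touches nothing.
It fails at once if the carrier is lifted more than 8 mm above its starting height or tipped by more than 0.25 rad (height (world z) of carrier above 0.047 m or angle between carrier's own z axis and vertical above 0.25 rad).
It fails at once if a bystander is moved by more than 20 mm (distance of any of spare_ring, lint_brush, oil_jar, gauge_case, bobbin, screwdriver, clamp_weight from where it was at the start of the episode above 0.02 m).
It also fails if it takes over 40 s, if anything falls off the work surface, if the arm or the gripper's body presses on something with over 40 N, if the wrist force passes 120 N, or if a joint passes its speed limit or range.

## Working session

There is one attempt and no reset: what is moved stays moved. The work goes in short steps, Python scripts to look and compute and a tool call to move; the robot and the scene stay as the last step left them, time stands still between calls to the robot, and variables do not carry over. Pictures are saved under pics/ and viewed, at most 10 in all, crops included, and the job is handed in when it is done.

Besides the shell and the picture viewer there is one more tool, called after ">>>" as name([rows], argument=value, ...), one row to a line, values as JSON. servo_tool: Moves the arm, as the interface text tells. Its arguments: {"type":"object","properties":{"motion":{"type":"array"},"gripper":{"type":"number"},"newtons":{"type":"number"}},"required":["motion"]}

```bash
mkdir -p pics; ls; python3 - <<'E'
from rig import *
import cv2
o=get_obs(); print(o['time'],o['eef_pos'],o['ee_rot'],o['gripper_width'])
for n in ['scene','top']:
    p=read_camera(n); cv2.imwrite(f'pics/{n}1.png',p['frame'])
    print(n,p['fx'],p['cx'],p['cy'],p['D'],p['R'],p['t'])
    for l in ['station','carrier','rib','press_pad','gate','stop_face','leaf_left']:
        print(l,[(np.round(d['rect']).tolist() if 1 else 0,round(d['confidence'],2)) for d in recognise(p,l)] if 'np' in globals() else recognise(p,l))
E
```

```text
pics
0.0 [ 0.24518473 -0.51943132  0.23028387] [ 9.75808742e-01  2.18623786e-01  5.73886583e-06 -9.69210349e-04] 0.9979536191637712
scene 532.8418753663196 283.1705955339851 211.08472183742873 [-0.02294607  0.          0.          0.          0.        ] [[-0.1299653   0.99145703  0.01104429]
 [ 0.54522128  0.08076509 -0.83439245]
 [-0.82815625 -0.10242048 -0.55106013]] [ 0.06557205 -0.23915683  1.85617353]
station []
carrier [{'rect': [197.9, 193.8, 225.8, 208.7], 'confidence': 0.9}, {'rect': [342.8, 229.7, 376.7, 247.5], 'confidence': 0.82}, {'rect': [212.0, 206.0, 263.2, 233.0], 'confidence': 0.78}]
rib [{'rect': [344.6, 226.0, 381.1, 249.3], 'confidence': 0.92}, {'rect': [208.0, 206.3, 260.9, 233.6], 'confidence': 0.87}, {'rect': [191.6, 191.2, 224.2, 208.4], 'confidence': 0.67}]
press_pad [{'rect': [190.9, 192.8, 225.3, 209.3], 'confidence': 0.82}, {'rect': [346.5, 230.0, 375.0, 246.9], 'confidence': 0.76}, {'rect': [212.9, 209.6, 264.0, 235.4], 'confidence': 0.61}]
gate [{'rect': [200.0, 202.2, 321.7, 265.7], 'confidence': 0.84}, {'rect': [294.9, 209.7, 326.2, 221.8], 'confiden
[... 746 characters left out ...]
ect': [406.4, 223.5, 420.1, 301.1], 'confidence': 0.44}, {'rect': [290.5, 194.0, 346.1, 235.9], 'confidence': 0.18}]
rib [{'rect': [348.1, 261.0, 375.9, 291.0], 'confidence': 0.77}, {'rect': [183.6, 211.5, 211.8, 249.0], 'confidence': 0.63}, {'rect': [298.7, 194.4, 339.6, 240.6], 'confidence': 0.61}]
press_pad [{'rect': [178.3, 213.7, 211.1, 250.4], 'confidence': 0.83}, {'rect': [297.6, 191.8, 343.0, 236.5], 'confidence': 0.82}, {'rect': [407.3, 223.7, 423.0, 298.9], 'confidence': 0.55}]
gate [{'rect': [236.2, 186.0, 350.9, 242.3], 'confidence': 0.66}]
stop_face [{'rect': [239.4, 187.2, 351.1, 243.2], 'confidence': 0.85}]
leaf_left [{'rect': [252.0, 224.6, 276.7, 229.7], 'confidence': 0.66}]
```

```bash
python3 - <<'E'
import cv2
a=cv2.imread('pics/top1.png')[140:320,150:440]; cv2.imwrite('pics/top1c.png',cv2.resize(a,None,fx=2.75,fy=2.75,interpolation=cv2.INTER_CUBIC))
a=cv2.imread('pics/scene1.png')[170:290,170:400]; cv2.imwrite('pics/scene1c.png',cv2.resize(a,None,fx=3.4,fy=3.4,interpolation=cv2.INTER_CUBIC))
E
```

```text
(no output)
```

View pics/top1c.png

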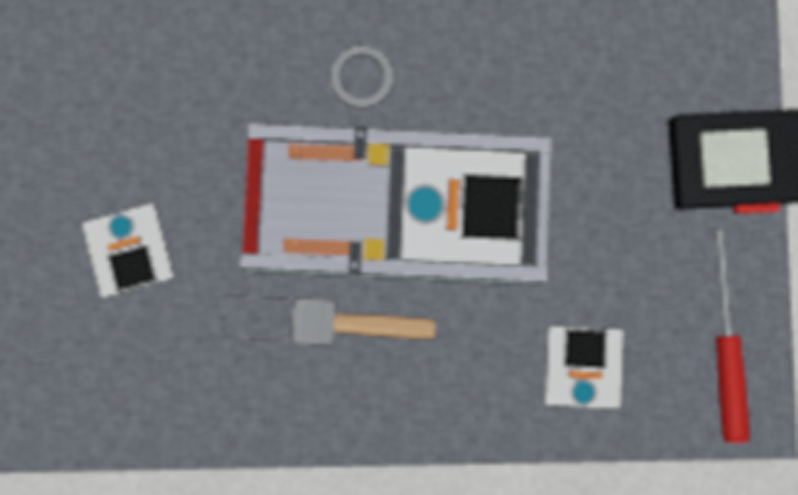

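View pics/scene1c.png

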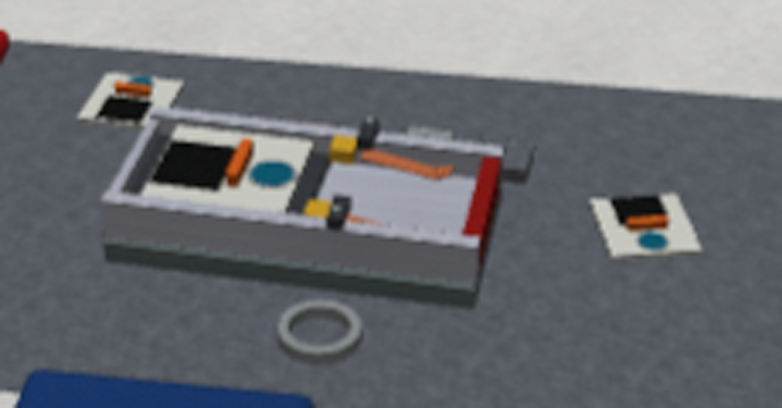

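The top picture shows the station, with the red stop at about (248,195) and the yellow bars at (378,154) and (374,249). The large carrier sits on the lifter, with its rib at (453,205) and pad at (491,207). Station +x therefore points image-left, which is about world +y. Two smaller look-alikes lie outside at (127,250) and (584,367). The scene view agrees.

```bash
cat > h.py <<'E'
from rig import *
import numpy as np, cv2
from scipy.optimize import least_squares
from scipy.spatial.transform import Rotation as Ro
def K(p): return np.array([[p['fx'],0,p['cx']],[0,p['fy'],p['cy']],[0,0,1.]])
def proj(p,X): return cv2.projectPoints(np.array(X,float).reshape(-1,1,3),cv2.Rodrigues(np.array(p['R']))[0],np.array(p['t'],float),K(p),np.array(p['D']))[0].reshape(-1,2)
def world(s,P):
    P=np.array(P,float).reshape(-1,3); c,n=np.cos(s[2]),np.sin(s[2])
    return np.c_[s[0]+c*P[:,0]-n*P[:,1], s[1]+n*P[:,0]+c*P[:,1], P[:,2]]
def blobs(fr,lo,hi,roi,amin=8):
    x0,y0,x1,y1=roi; m=cv2.inRange(cv2.cvtColor(fr,cv2.COLOR_BGR2HSV)[y0:y1,x0:x1],lo,hi)
    n,_,st,c=cv2.connectedComponentsWithStats(m)
    return [(c[i]+[x0,y0],st[i]) for i in range(1,n) if st[i][4]>=amin]
E
python3 - <<'E'
from h import *
p=read_camera('top'); q=read_camera('scene')
pc=np.array([(249,125),(552,139),(546,280),(241,267),(265,140),(259,254),(379,155.5),(373.5,250)])/2.75+[150,140]-0.3
P=np.array([(140,-70,55),(-140,-70,55),(-140,70,55),(140,70,55),(118,-54,52),(118,54,52),(11,-44,55),(11,44,55)])/1e3
f=lambda s:(proj(p,world(s,P))-pc).ravel()
r=least_squares(f,[0.6,0,1.57],loss='soft_l1'); s=r.x; print('station',s,np.degrees(s[2]));print(np.round(f(s).reshape(-1,2),1).tolist())
print('scene yellow pred',proj(q,world(s,P)).round(1).tolist())
for n,c,roi in [('top',p,(230,180,355,250)),('scene',q,(195,190,330,270))]:
    print(n,'orange',[(b[0].round(1).tolist(),b[1].tolist()) for b in blobs(c['frame'],(5,120,90),(17,255,255),roi)])
    print(n,'yel',[(b[0].round(1).tolist(),b[1].tolist()) for b in blobs(c['frame'],(20,120,90),(32,255,255),roi)])
# carrier x along station: rib (10,0,24)+39
for cx in (-.06,-.07,-.08): print(cx,proj(p,world(s,[(cx+.01,0,.063),(cx-.026,0,.049)])).round(1).tolist(),proj(q,world(s,[(cx+.01,0,.063)])).round(1).tolist())
E
```

```text
station [ 0.56755852 -0.04760055  1.50545627] 86.25629054595619
[[-1.3, -1.8], [-1.5, -1.5], [-1.3, 2.4], [-1.5, 1.7], [1.3, -0.4], [1.1, 0.5], [1.6, -0.2], [2.0, 0.0]]
scene yellow pred [[311.8, 242.1], [200.5, 228.0], [217.1, 198.7], [319.9, 210.7], [303.8, 238.1], [310.6, 214.0], [262.0, 229.4], [269.6, 210.4]]
top orange [([266.9, 195.1], [26, 14, 22, 4, 69]), ([314.2, 214.8], [83, 26, 3, 17, 44]), ([265.1, 229.3], [24, 48, 23, 4, 74])]
top yel [([287.0, 195.7], [54, 13, 7, 7, 43]), ([285.5, 230.0], [53, 47, 6, 7, 42])]
scene orange [([208.7, 195.8], [9, 4, 10, 4, 28]), ([239.6, 217.0], [41, 21, 8, 14, 55]), ([288.8, 217.8], [82, 24, 26, 8, 76])]
scene yel [([270.4, 213.5], [72, 20, 8, 8, 52]), ([262.8, 230.8], [64, 38, 8, 6, 36])]
-0.06 [[312.6, 214.2], [326.3, 215.3]] [[242.7, 214.2]]
-0.07 [[316.6, 214.4], [330.3, 215.5]] [[238.9, 213.8]]
-0.08 [[320.6, 214.6], [334.2, 215.7]] [[235.1, 213.3]]
```

```bash
python3 - <<'E'
from h import *
p=read_camera('top'); q=read_camera('scene')
print('camtop',-np.array(p['R']).T@np.array(p['t']))
pc=np.array([(265,140),(259,254)])/2.75+[150,140]-0.3
pc=np.vstack([pc,[[287.0,195.7],[285.5,230.0]]])
red=blobs(p['frame'],(0,120,60),(4,255,255),(230,180,355,250))+blobs(p['frame'],(172,120,60),(180,255,255),(230,180,355,250)); print('red',[(b[0].round(1).tolist(),b[1].tolist()) for b in red])
P=np.array([(118,-54,52),(118,54,52),(11,-44,55),(11,44,55)])/1e3
f=lambda s:(proj(p,world(s,P))-pc).ravel()
r=least_squares(f,[0.6,0,1.57]); s=r.x; print('station',s,np.degrees(s[2]));print(np.round(f(s).reshape(-1,2),1).tolist())
print('scene yellow pred',proj(q,world(s,P[2:]-[0,0,.003])).round(1).tolist(),'seen 262.8,230.8 / 270.4,213.5')
P2=np.array([(11,-44,52),(11,44,52)])/1e3
g=lambda s:np.r_[f(s),(proj(q,world(s,P2))-[[262.8,230.8],[270.4,213.5]]).ravel()]
s2=least_squares(g,s).x; print('both',s2,np.degrees(s2[2]),g(s2).reshape(-1,2).round(1).tolist())
for s in (s,s2):
  for cx in (-.06,-.07,-.08): print(cx,proj(p,world(s,[(cx+.01,0,.063),(cx-.026,0,.049)])).round(1).tolist(),proj(q,world(s,[(cx+.01,0,.06)])).round(1).tolist())
dark=blobs(p['frame'],(0,0,0),(180,255,45),(312,195,345,232)); print([(b[0].round(1).tolist(),b[1].tolist()) for b in dark])
E
```

```text
camtop [ 0.48926584 -0.00836427  1.14773179]
red [([241.3, 210.6], [9, 11, 6, 41, 183]), ([244.0, 208.0], [14, 24, 1, 9, 9])]
station [ 0.56872888 -0.04351875  1.51192426] 86.62687896864914
[[-0.5, -0.6], [-0.4, 0.4], [0.4, -0.1], [0.5, 0.2]]
scene yellow pred [[263.7, 230.8], [271.0, 211.7]] seen 262.8,230.8 / 270.4,213.5
both [ 0.56954046 -0.04407182  1.51522176] 86.81581173491251 [[-0.4, -0.7], [-0.1, 0.2], [0.6, -0.4], [0.8, -0.1], [0.7, 0.2], [0.3, -1.7]]
-0.06 [[311.0, 213.7], [324.7, 214.7]] [[244.1, 215.7]]
-0.07 [[315.0, 213.8], [328.7, 214.8]] [[240.4, 215.2]]
-0.08 [[319.0, 214.0], [332.6, 215.0]] [[236.6, 214.8]]
-0.06 [[311.2, 213.3], [324.9, 214.2]] [[243.9, 215.9]]
-0.07 [[315.2, 213.4], [328.9, 214.4]] [[240.1, 215.4]]
-0.08 [[319.2, 213.6], [332.8, 214.5]] [[236.3, 215.0]]
[([328.0, 214.9], [7, 10, 19, 21, 375])]
```

>>> servo_tool([
  [[0, 0, 0, 0, 0, -0.88], [0, 0, 0, 0, 0, -0.88], [0, 0, 0, 0, 0, -0.88], [0, 0, 0, 0, 0, -0.88], [0, 0, 0, 0, 0, -0.88], [0, 0, 0, 0, 0, -0.87], [0, 0, 0, 0, 0, -0.87], [0.69, 0.49, 0, 0, 0, 0], [0.69, 0.49, 0, 0, 0, 0], [0.69, 0.49, 0, 0, 0, 0], [0.69, 0.49, 0, 0, 0, 0], [0.69, 0.49, 0, 0, 0, 0], [0.69, 0.49, 0, 0, 0, 0], [0.69, 0.49, 0, 0, 0, 0], [0.69, 0.49, 0, 0, 0, 0], [0.69, 0.49, 0, 0, 0, 0], [0.69, 0.49, 0, 0, 0, 0], [0.69, 0.49, 0, 0, 0, 0], [0.69, 0.49, 0, 0, 0, 0]],
], gripper=0, newtons=60)

```text
time: 3.38
eef_pos: [0.5638, -0.1227, 0.2314]
ee_rot: [0.727, 0.686, -0.0, 0.0]
contact_force: [-0.4, -1.0, -0.7]
gripper_width: 0.001
grip_force: 0.0
```

>>> servo_tool([
  [[0, 0, 0.8, 0, 0, 0], [0, 0, 0.8, 0, 0, 0], [0, 0, 0.8, 0, 0, 0], [0, 0, 0.5, 0, 0, 0], [0, 0, 0.2, 0, 0, 0], [0, 0, 0, 0, 0, 0]],
])

```text
time: 4.12
eef_pos: [0.5629, -0.1239, 0.0763]
ee_rot: [0.727, 0.686, -0.0, -0.0]
contact_force: [-0.2, -0.4, 0.3]
gripper_width: 0.005
grip_force: 0.0
```

```bash
python3 - <<'E'
from h import *
p=read_camera('scene'); q=read_camera('top'); o=get_obs(); print(o['eef_pos'],o['contact_force'])
a=cv2.resize(p['frame'][160:270,180:340],None,fx=4,fy=4,interpolation=cv2.INTER_CUBIC)
b=cv2.resize(q['frame'][170:260,220:380],None,fx=4,fy=4,interpolation=cv2.INTER_CUBIC)
cv2.imwrite('pics/c2.png',np.vstack([a,b])[:, :][::1][:800] if 0 else cv2.resize(np.vstack([a,b]),None,fx=.75,fy=.75))
print(proj(p,[o['eef_pos']]),proj(q,[o['eef_pos']]))
E
```

```text
[ 0.5639815  -0.12438104  0.07776394] [-0.02874469 -0.12585352 -0.17193299]
[[232.1375394  208.50009275]] [[323.96984974 213.76448781]]
```

View pics/c2.png

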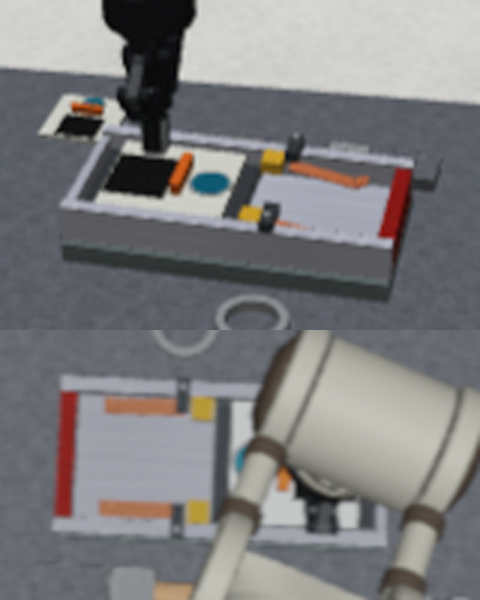

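The fingertips at about (157,150) are over the pad, just behind the rib at (182,172), as planned. Next I go down to contact.

>>> servo_tool([
  [[0, 0, 0.2, 0, 0, 0], [0, 0, 0.2, 0, 0, 0], [0, 0, 0.1, 0, 0, 0], [0, 0, 0.08, 0, 0, 0], [0, 0, 0, 0, 0, 0]],
])

```text
time: 4.85
eef_pos: [0.5625, -0.1237, 0.0478]
ee_rot: [0.727, 0.686, -0.0, -0.001]
contact_force: [-5.0, 1.3, 9.5]
gripper_width: -0.002
grip_force: 4.5
```

>>> servo_tool([
  [[0, 0, 0.06, 0, 0, 0], [0, 0, 0.06, 0, 0, 0], [0, 0, 0.05, 0, 0, 0], [0, 0, 0.03, 0, 0, 0], [0, 0, 0, 0, 0, 0]],
])

```text
time: 5.48
eef_pos: [0.5627, -0.1237, 0.0409]
ee_rot: [0.727, 0.686, -0.001, -0.001]
contact_force: [-13.7, 4.6, 29.0]
gripper_width: -0.002
grip_force: 14.3
```

>>> servo_tool([
  [[0, -0.02, 0.02, 0, 0, 0], [0.1, 0, 0, 0, 0, 0], [0.1, 0, 0, 0, 0, 0], [0.1, 0, 0, 0, 0, 0], [0.1, 0, 0, 0, 0, 0], [0, 0, 0, 0, 0, 0]],
])

```text
time: 6.22
eef_pos: [0.5668, -0.1087, 0.041]
ee_rot: [0.727, 0.686, -0.0, 0.006]
contact_force: [-4.0, -12.2, 16.7]
gripper_width: 0.0
grip_force: 11.9
```

>>> servo_tool([
  [[0, 0, 0.05, 0, 0, 0], [0, 0, 0.05, 0, 0, 0], [0.1, 0, 0, 0, 0, 0], [0.1, 0, 0, 0, 0, 0], [0.1, 0, 0, 0, 0, 0], [0, 0, 0, 0, 0, 0]],
])

```text
time: 6.98
eef_pos: [0.5677, -0.1027, 0.0408]
ee_rot: [0.726, 0.687, -0.006, 0.011]
contact_force: [-24.1, -38.3, 43.8]
gripper_width: 0.0
grip_force: 37.5
```

```bash
python3 - <<'E'
from h import *
p=read_camera('scene')
o=get_obs(); print(o['eef_pos'],o['contact_force'])
print([(b[0].round(1).tolist(),b[1].tolist()) for b in blobs(p['frame'],(5,120,90),(17,255,255),(195,190,330,270))])
s=[.569,-.0437,1.513]
for cx in (-.06,-.05,-.04): print(cx,proj(p,world(s,[(cx+.01,0,.052)])).round(1).tolist())
cv2.imwrite('pics/c3.png',cv2.resize(p['frame'][160:270,180:340],None,fx=4,fy=4,interpolation=cv2.INTER_CUBIC))
E
```

```text
[ 0.56766408 -0.10270852  0.04083842] [-24.75018129 -38.40502631  44.58397037]
[([208.6, 195.8], [9, 4, 10, 4, 29]), ([245.4, 220.8], [47, 25, 8, 13, 56]), ([288.7, 217.8], [82, 24, 26, 8, 75])]
-0.06 [[244.1, 218.3]]
-0.05 [[247.9, 218.8]]
-0.04 [[251.7, 219.2]]
```

View pics/c3.png

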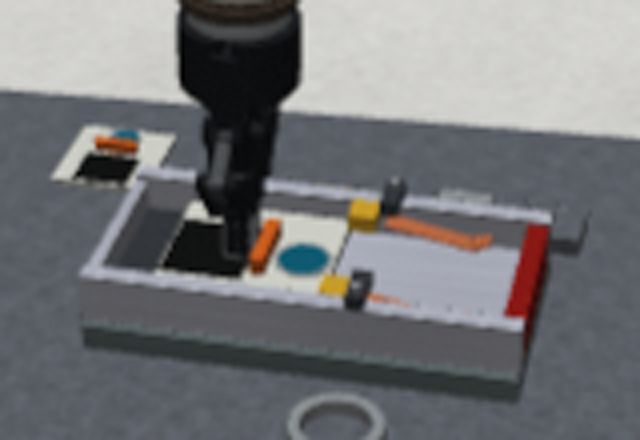

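>>> servo_tool([
  [[0, -0.05, -0.02, 0, 0, 0], [0, -0.05, -0.02, 0, 0, 0], [0, 0, 0, 0, 0, 0]],
])

```text
time: 7.4
eef_pos: [0.5668, -0.0956, 0.0409]
ee_rot: [0.727, 0.686, 0.002, 0.011]
contact_force: [1.1, -14.5, 22.3]
gripper_width: -0.002
grip_force: 23.5
```

```bash
python3 - <<'E'
from h import *
p=read_camera('scene')
o=get_obs(); print(o['eef_pos'],o['contact_force'],o['wrist_torque'],o['joint_positions'], Ro.from_quat(o['ee_rot']).as_matrix().round(3).tolist())
print([(b[0].round(1).tolist(),b[1].tolist()) for b in blobs(p['frame'],(5,120,90),(17,255,255),(195,190,330,270))])
E
```

```text
[ 0.56680968 -0.09558996  0.04090171] [  1.40266658 -13.99450041  23.16420564] [-2.45705039 -0.16492946 -0.01452834] [-0.37408328  0.36730291  1.75292891 -0.0068299   1.00074286 -0.31223828] [[0.058, 0.998, 0.017], [0.998, -0.058, -0.013], [-0.012, 0.018, -1.0]]
[([208.6, 195.8], [9, 4, 10, 4, 29]), ([248.3, 220.8], [50, 25, 8, 13, 57]), ([288.7, 217.8], [82, 24, 26, 8, 76])]
```

>>> servo_tool([
  [[0.1, 0, 0.02, 0, 0, 0], [0.1, 0, 0.01, 0, 0, 0], [0.1, 0, 0.0, 0, 0, 0], [0.1, 0, 0.0, 0, 0, 0], [0, 0, 0, 0, 0, 0]],
])

```text
time: 8.07
eef_pos: [0.5689, -0.0766, 0.0408]
ee_rot: [0.727, 0.686, 0.002, 0.012]
contact_force: [-2.4, -18.0, 29.4]
gripper_width: 0.002
grip_force: 26.7
```

>>> servo_tool([
  [[0.1, -0.01, 0.0, 0, 0, 0], [0.1, -0.01, 0.0, 0, 0, 0], [0.1, 0, 0.0, 0, 0, 0], [0.1, 0, 0.0, 0, 0, 0], [0.1, 0, 0.0, 0, 0, 0], [0.1, 0, 0.0, 0, 0, 0], [0, 0, 0, 0, 0, 0]],
])

```text
time: 8.95
eef_pos: [0.57, -0.0458, 0.0407]
ee_rot: [0.727, 0.687, 0.002, 0.012]
contact_force: [-0.7, -16.9, 29.1]
gripper_width: -0.003
grip_force: 24.4
```

>>> servo_tool([
  [[0.1, 0, 0.02, 0, 0, 0], [0.1, 0, 0.02, 0, 0, 0], [0.1, 0, 0.0, 0, 0, 0], [0.1, 0, 0.0, 0, 0, 0], [0.1, 0, 0.0, 0, 0, 0], [0.1, 0, 0.0, 0, 0, 0], [0, 0, 0, 0, 0, 0]],
])

```text
time: 9.82
eef_pos: [0.5727, -0.0207, 0.0405]
ee_rot: [0.727, 0.687, -0.0, 0.015]
contact_force: [-5.7, -35.3, 37.8]
gripper_width: 0.001
grip_force: 32.7
```

```bash
python3 - <<'E'
from h import *
p=read_camera('scene')
o=get_obs(); print(o['eef_pos'],o['contact_force'])
print([(b[0].round(1).tolist(),b[1].tolist()) for b in blobs(p['frame'],(5,120,90),(17,255,255),(195,190,330,270))])
cv2.imwrite('pics/c4.png',cv2.resize(p['frame'][160:270,180:340],None,fx=4,fy=4,interpolation=cv2.INTER_CUBIC))
E
```

```text
[ 0.572686   -0.02068059  0.04048782] [ -6.11124913 -34.83405848  38.34705498]
[([208.6, 195.8], [9, 4, 10, 5, 30]), ([289.4, 217.2], [81, 24, 27, 7, 74]), ([276.8, 225.1], [79, 29, 7, 13, 58])]
```

View pics/c4.png

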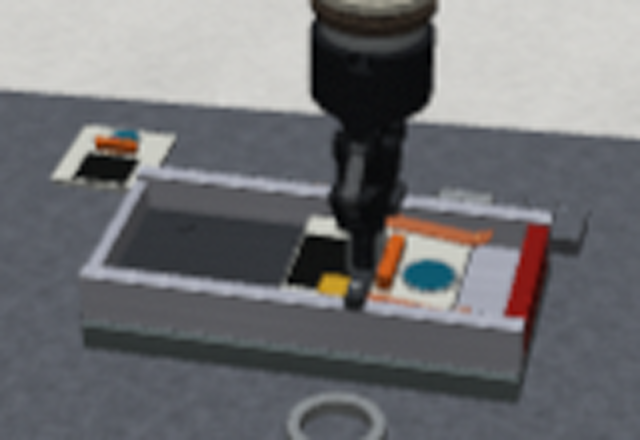

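The carrier is under the leaf springs, with its front edge at about (465,275) and the red stop at (530,270). I ease the press a little and keep pushing.

>>> servo_tool([
  [[0.0, -0.03, -0.02, 0, 0, 0], [0.1, -0.02, 0.0, 0, 0, 0], [0.1, 0, 0.0, 0, 0, 0], [0.1, 0, 0.0, 0, 0, 0], [0, 0, 0, 0, 0, 0]],
])

```text
time: 10.5
eef_pos: [0.5715, -0.0032, 0.0405]
ee_rot: [0.727, 0.687, 0.002, 0.014]
contact_force: [-0.2, -29.5, 29.9]
gripper_width: -0.002
grip_force: 28.8
```

>>> servo_tool([
  [[0.1, 0, 0.0, 0, 0, 0], [0.1, 0, 0.0, 0, 0, 0], [0.1, 0, 0.0, 0, 0, 0], [0.05, 0, 0.0, 0, 0, 0], [0, 0, 0, 0, 0, 0]],
])

```text
time: 11.12
eef_pos: [0.5719, 0.014, 0.04]
ee_rot: [0.727, 0.687, 0.001, 0.013]
contact_force: [-1.8, -31.0, 30.7]
gripper_width: -0.002
grip_force: 24.4
```

>>> servo_tool([
  [[0.06, 0, 0.0, 0, 0, 0], [0.06, 0, 0.0, 0, 0, 0], [0, 0, 0, 0, 0, 0]],
])

```text
time: 11.5
eef_pos: [0.5716, 0.0145, 0.04]
ee_rot: [0.726, 0.687, -0.003, 0.016]
contact_force: [-6.1, -52.4, 31.0]
gripper_width: 0.001
grip_force: 31.8
```

```bash
python3 - <<'E'
from h import *
p=read_camera('scene')
o=get_obs(); print(o['eef_pos'],o['contact_force'])
print([(b[0].round(1).tolist(),b[1].tolist()) for b in blobs(p['frame'],(5,120,90),(17,255,255),(195,190,330,270))])
s=[.569,-.0437,1.513]
for cx in (.053,.058,.063): print(cx,proj(p,world(s,[(cx+.01,0,.051)])).round(1).tolist())
cv2.imwrite('pics/c5.png',cv2.resize(p['frame'][160:270,180:340],None,fx=4,fy=4,interpolation=cv2.INTER_CUBIC))
E
```

```text
[0.57162557 0.01454478 0.04007053] [ -5.29108603 -52.42364141  31.69316159]
[([208.6, 195.8], [9, 4, 10, 5, 30]), ([292.5, 223.2], [93, 27, 15, 17, 93]), ([275.5, 233.7], [77, 43, 9, 2, 12])]
0.053 [[287.4, 223.7]]
0.058 [[289.3, 223.9]]
0.063 [[291.3, 224.2]]
```

View pics/c5.png

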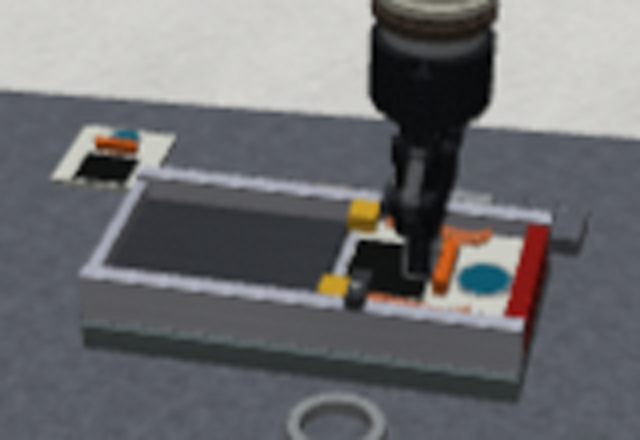

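The carrier is against the red stop: the push force rose to 52 N with no motion. I relieve the push, then lift straight up.

>>> servo_tool([
  [[-0.1, 0, 0, 0, 0, 0], [-0.1, 0, 0, 0, 0, 0], [-0.05, 0, -0.05, 0, 0, 0], [0, 0, 0, 0, 0, 0]],
])

```text
time: 12.05
eef_pos: [0.5704, 0.0142, 0.04]
ee_rot: [0.728, 0.686, 0.005, 0.009]
contact_force: [6.7, -6.4, 18.3]
gripper_width: 0.002
grip_force: 9.5
```

>>> servo_tool([
  [[-0.02, 0.02, -0.05, 0, 0, 0], [-0.02, 0.02, -0.05, 0, 0, 0], [-0.02, 0, -0.1, 0, 0, 0], [-0.02, 0, -0.2, 0, 0, 0], [0, 0, -0.4, 0, 0, 0], [0, 0, -0.8, 0, 0, 0], [0, 0, -0.8, 0, 0, 0], [-1, 0, -0.4, 0, 0, 0], [-1, 0, 0, 0, 0, 0], [-1, 0, 0, 0, 0, 0], [-1, 0, 0, 0, 0, 0], [-1, 0, 0, 0, 0, 0], [0, 0, 0, 0, 0, 0]],
])

```text
time: 13.68
eef_pos: [0.5479, -0.2391, 0.1732]
ee_rot: [0.729, 0.685, -0.0, -0.0]
contact_force: [-0.6, 0.7, -0.2]
gripper_width: -0.001
grip_force: 0.0
```

```bash
python3 - <<'E'
from h import *
p=read_camera('scene');q=read_camera('top')
o=get_obs(); print(o['time'],o['eef_pos'],o['contact_force'])
a=cv2.resize(p['frame'][180:270,180:340],None,fx=4,fy=4,interpolation=cv2.INTER_CUBIC)
b=cv2.resize(q['frame'][180:240,210:370],None,fx=4,fy=4,interpolation=cv2.INTER_CUBIC)
cv2.imwrite('pics/c6.png',np.vstack([a,b])[:600])
E
```

```text
13.775 [ 0.54836531 -0.23586543  0.17295937] [-0.51595598  0.25684764 -0.47559934]
```

View pics/c6.png

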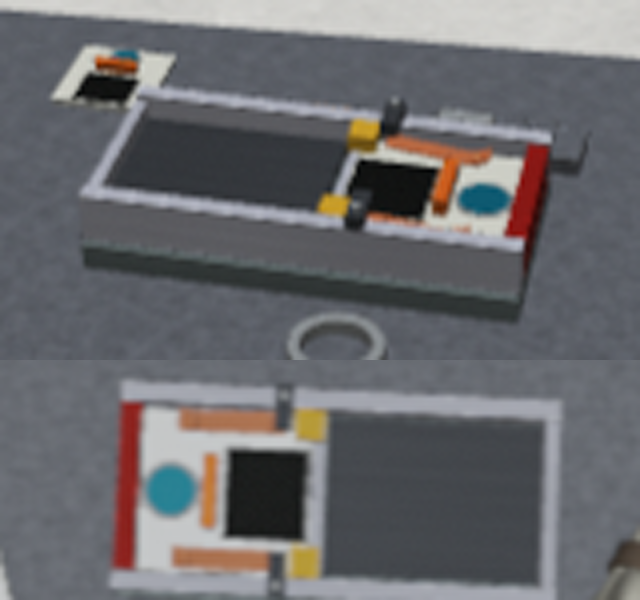

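The carrier lies flush against the red stop, with its front edge at about (141,490) in the top view. Both leaf springs are over its edges, the rear end is past the lifter, and the hand is clear.

```bash
python3 -c "
from rig import *
print(job_done())"
```

```text
the job is handed in; nothing more can be done
None
```

The carrier is loaded fully home against the red end stop with both leaf springs over its edges, the hand is clear, and the job is handed in; no verdict came back, and I inferred that the lifter popped up from the carrier's position instead of seeing it directly.

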